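Hang the sealing plier on its stand hook and tug to prove it

ROBOT

A 6-joint arm with a two-finger parallel gripper is mounted at the origin on the work surface. World frame = base frame: x ahead of the robot, y to its left, z up, the work surface at z = 0. Lengths are in mm, angles in rad, forces in N, time in s.
With the tool pointing down it reaches from about 350 to 775 mm from the base axis. Payload 7.3 kg.
Tool frame: the origin (TCP) lies on the centre line of the jaws, within the pads' length; the fingertips stand 14 mm ahead of it and the grasp point (between the pads) lies 5 mm behind it; z points along the fingers, y is the direction in which the jaws open and shut (so a half turn about z gives the same grasp; the last joint's range is limited). The gripper opens to 92 mm and grips with 3 to 60 N. Pads are 19 mm wide; open, the fingers measure 130 mm over their backs; the gripper's body (75 mm by 190 mm) begins 47 mm behind the grasp point.
Start: joints at [-1.438, 0.342, 1.524, -0, 1.275, -0.146], TCP at [144.503, -504.74, 240.741] pointing down, gripper open.
Joint ranges: [-2.53, 2.53], [-0.77, 2.02], [0.04, 2.7], [-1, 4.14], [0.28, 2.66], [-3.11, 3.11]. Speed limits (rad/s): [2.57, 2.57, 3.14, 3.14, 3.14, 3.14].

INTERFACE

Orientations are given as [roll, pitch, yaw] about the fixed x, y, z axes, in that order (R = Rz(yaw) Ry(pitch) Rx(roll)).
In Python, from cell import * gives the robot as it stands.
- The arm moves only by the tool send_rows, never from a script. Its arguments are lists of equal length, an entry for each row: "offset": the shift along the tool's x, y, z in mm, a list of three; "turn": the turn about the tool's z in degrees; "jaw": the closure, from 0 (fully open) to 1 (shut). A call has 1 to 5 rows; each row is the pose to reach, as a shift and turn from the pose commanded when the call began, along the tool's axes at that moment; what a row does not reach only later rows make up. A row lasts 1/12 s, in which the tool goes at most 41.7 mm and 7.16 degrees, less where a joint would pass 70% of its speed; a pose out of reach is approached as far as the arm can. A call with a gripper value outside its range is refused whole. The fingers move at their own pace and stop on an object; the grip force is fixed at half the most. Time passes only in rows, so rows that repeat a pose let the fingers close. It gives the time, the measured TCP pose, the force and the opening at its end, in the units of the state.
- sense(): the state, without advancing time (a new reading comes with each control period).
- snapshot(name): name is "scene" or "top" or "wrist"; returns a dict with "image" (384x512x3 uint8, blue, green, red), "fovy" (degrees; the focal length in pixels is half the picture's height over the tangent of half this angle, whatever the lens; pixels are square), "cx", "cy" (the principal point, pixels), "dist" ([k1, k2, p1, p2, k3] as OpenCV has them; the pictures are not rectified), "cam_to_world" (4x4, takes a point from camera to world coordinates). Camera axes: x right, y up, looking along -z (the intrinsics and any distortion apply to the point x, -y, -z); pixel columns grow to the right and rows downward; lengths in mm; the calibration is good to about 2 mm. A picture is of the moment at which its call begins. There is no depth.
- sign_off(): hands the job in, once; it reports no verdict.
The state is a dict: "time_s": time; "joint_pos": joint angles; "dq": joint speeds; "joint_efforts": joint torques, N m; "position": TCP position; "orientation": TCP orientation; "force": force on the tool from outside, world axes, zero at the start; "torque": the same for the moment, N m; "finger_gap": finger opening in mm.
Only numpy, scipy, OpenCV 4.12 (cv2) and the standard library are available. Lean on these libraries where they do the work, as an engineer would, in place of code of your own. Each camera call takes 0.05 s, during which the arm holds its last target. There are 200 camera calls.

TASK

Lift the rusted sealing plier out of its wooden block and hang it by the wire bail at its handle ends in the crook of the stand's hook, whose height differs from day to day. Still holding it, tug it down gently, with roughly a kilo's pull for about a second, to prove the hook holds it, then let it go and leave it hanging still. Do not overload the light hook (it bends at 25 N) or disturb the other things on the counter.

Things in the scene. Friction and masses are not known exactly. Their poses are not given: they have to be found in the camera images.
- plier_mid (a point): Rusted steel sealing plier, rigid (handles shut), about 0.35 kg, 149 mm long, standing jaws down in the block. Point: on its centre line, 75 mm above the jaw ends. Axes: z from jaws to bail, y across the handles, x square to the plier's plane. Between the handles it is open through along x, from 9 mm below this point (22 mm wide there) up to the bail; 38 mm wide from 15 to 55 mm above it.
- plier_grip (a point): Place to grip the plier: on its centre line between the handles, 43 mm above plier_mid. The handles have flat parallel outer faces here, 56 mm apart along y, 12 mm wide along x, reaching 29 mm below and 17 mm above this point. Same axes as plier_mid. Grip across y with the fingers pointing down.
- plier_eye (a point): Middle of the underside of the plier's wire bail (5 mm wire along y, straight for 24 mm), 69 mm above plier_mid on the centre line, 26 mm above plier_grip. This is what rests on the hook's arm. Same axes.
- stand: Fixed steel hook stand. Origin on the counter straight below the hook's crook (its lowest point), z up. The 7 mm arm runs from the post towards the stand's own -x, falling 5 mm to the crook at x = y = 0, then turns up to a tip 13 mm on -x that ends 12 mm above the arm's upper side in the crook. That upper side lies anywhere 190 to 224 mm above the counter (clamped rod): find it by feel or sight.
- stand_post (a point): Foot of the stand's upright post, on the counter, 75 mm on +x of the stand's origin: round foot of 104 mm, 20 mm tube, clamp collar with a brass thumbscrew, 13 mm rod. The post ends at most 16 mm above the arm's upper side in the crook. The hook does not yield, but it bends and is spoilt if loaded above 25 N.
- block: Hardwood block, 70 x 90 x 50 mm high, fixed on the counter; two short brass drifts stand 16 mm out of it. Origin under its centre; x and y along its 70 and 90 mm sides. A slot 21 x 36 mm (x, y), 38 mm deep in its middle holds the plier's jaws, plier and block axes alike.
- seal_holder: Bystander: ochre plastic seal holder, 110 x 38 x 40 mm high, between block and stand. Origin under its centre.
- seal_can: Bystander: tin can of seals, 60 mm across, 65 mm high. Origin under its centre.
- clamp_ring: Bystander: nickel meter clamp ring lying flat, 160 mm across, 22 mm high. Origin at its centre on the counter.
- screwdriver: Bystander: screwdriver, 190 mm long, lying. Origin at its underside.
- seal_tray: Bystander, fixed: tin tray of seals, 120 x 160 x 35 mm. Origin under its centre.
There are look-alikes about, which are no part of the job. Of the things that look like the block, the smaller one is meant. What is shaped like the stand but pink is not meant.

How it is judged (in metres and radians):
On the way, in this order (a step that is already met when the one before it is completed fails the run):
1. the plier is lifted clear of its block, held in the fingers (height (world z) of plier_mid above 0.135 m and contact force between plier and block below 0.05 N and contact force between the fingers and plier above 1 N), for 0.1 s.
2. with the bail in the crook and the plier still gripped, it is tugged down so that the hook carries at least 7 N for half a second (contact force between plier and stand above 7 N and contact force between the fingers and plier above 1 N and x of plier_eye in the frame of stand between -0.01 and 0.014 m and y of plier_eye in the frame of stand between -0.012 and 0.012 m and height (world z) of plier_eye between 0.18 and 0.231 m), for 0.5 s.
At the end, for the whole second after the job is handed in: The plier hangs free and still from the hook: bail in the crook (within 10 mm towards the tip, 14 mm towards the post, 12 mm sideways), upright within 0.25 rad, slower than 50 mm/s, fingers off it; loose bystanders within 30 mm of where they were (contact force between plier and stand above 1.2 N and x of plier_eye in the frame of stand between -0.01 and 0.014 m and y of plier_eye in the frame of stand between -0.012 and 0.012 m and height (world z) of plier_eye above 0.18 m and angle between plier_mid's own z axis and vertical below 0.25 rad and linear speed of plier below 0.05 m/s and contact force between the fingers and plier below 0.05 N and distance of each of seal_holder, seal_can, clamp_ring, screwdriver from where it was at the start of the episode below 0.03 m); the robot touches nothing.
It fails at once if the hook stand is loaded above 25 N by anything (contact force between anything else and stand above 25 N).
It fails at once if a bystander on the counter is shifted by more than 30 mm (distance of any of seal_holder, seal_can, clamp_ring, screwdriver from where it was at the start of the episode above 0.03 m).
It also fails if it takes over 58 s, if anything falls off the work surface, if the arm or the gripper's body presses on something with over 40 N, if the wrist force passes 120 N, or if a joint passes its speed limit or range.

## Working session

There is one attempt and no reset: what is moved stays moved. The work goes in short steps, Python scripts to look and compute and a tool call to move; the robot and the scene stay as the last step left them, time stands still between calls to the robot, and variables do not carry over. Pictures are saved under pics/ and viewed, about 8 in all and at most 12, crops included, and the job is handed in when it is done.

Besides the shell and the picture viewer there is one more tool, called after "Request:" as name(argument=value, ...), one argument or row to a line, values as JSON. send_rows: Moves the arm, as the interface text tells. Its arguments: {"type":"object","properties":{"offset":{"type":"array"},"turn":{"type":"array"},"jaw":{"type":"array"}},"required":["offset","turn","jaw"]}

```bash
mkdir -p pics; cat > h.py <<'E'
from cell import *
import numpy as np, cv2, pickle
from scipy.spatial.transform import Rotation as Rn
def cam(s):
    im=np.asarray(s["image"]); f=im.shape[0]/2/np.tan(np.radians(s["fovy"])/2)
    K=np.array([[f,0,s["cx"]],[0,f,s["cy"]],[0,0,1.]]); return K,np.array(s["dist"],float),np.array(s["cam_to_world"],float)
def ray(s,u,v):
    K,d,T=cam(s); p=cv2.undistortPoints(np.array([[[u,v]]],float),K,d)[0,0]
    return T[:3,3],T[:3,:3]@np.array([p[0],-p[1],-1.])
def atz(s,u,v,z):
    o,r=ray(s,u,v); return o+r*(z-o[2])/r[2]
def tri(*obs):
    A=np.zeros((3,3));b=np.zeros(3);L=[]
    for s,u,v in obs:
        o,r=ray(s,u,v); r=r/np.linalg.norm(r); P=np.eye(3)-np.outer(r,r);A+=P;b+=P@o;L.append((o,P))
    x=np.linalg.solve(A,b); return x,[np.linalg.norm(P@(x-o)) for o,P in L]
def proj(s,X):
    K,d,T=cam(s); q=(np.array(X,float).reshape(-1,3)-T[:3,3])@T[:3,:3]; q=q*[1,-1,-1]
    return cv2.projectPoints(q,np.zeros(3),np.zeros(3),K,d)[0][:,0]
def take(name,fn):
    s=snapshot(name); pickle.dump(s,open(fn+'.pkl','wb')); cv2.imwrite(f'pics/{fn}.png',np.asarray(s["image"])); return s
def load(fn): return pickle.load(open(fn+'.pkl','rb'))
def crop(s,fn,x0,y0,x1,y1,k): cv2.imwrite(f'pics/{fn}.png',cv2.resize(np.asarray(s["image"])[y0:y1,x0:x1],None,fx=k,fy=k,interpolation=cv2.INTER_CUBIC))
E
python3 - <<'E'
from h import *
a=take("scene","s0");b=take("top","t0")
for s in(a,b): print(s["fovy"],np.round(s["cam_to_world"],2).tolist(),s["dist"])
print(sense())
cv2.imwrite('pics/both.png',cv2.resize(np.asarray(b["image"]),(800,600),interpolation=cv2.INTER_CUBIC))
cv2.imwrite('pics/s0b.png',cv2.resize(np.asarray(a["image"]),(800,600),interpolation=cv2.INTER_CUBIC))
E
```

```text
46.35287419583291 [[0.7, -0.51, 0.51, 1244.4], [0.72, 0.49, -0.5, -714.11], [0.01, 0.71, 0.7, 1079.05], [0.0, 0.0, 0.0, 1.0]] [-0.0304452  0.         0.         0.         0.       ]
48.161949289112194 [[0.01, 1.0, -0.09, 432.02], [-1.0, 0.01, -0.0, -32.15], [-0.0, 0.09, 1.0, 1477.83], [0.0, 0.0, 0.0, 1.0]] [0.02237136 0.         0.         0.         0.        ]
{'time_s': 0.1, 'joint_pos': array([-1.43800283e+00,  3.42650590e-01,  1.52492891e+00,  4.95344120e-06,
        1.27541026e+00, -1.46000985e-01]), 'dq': array([ 1.79843858e-04,  2.01114081e-04, -1.83146552e-03, -7.49708370e-05,
        7.81477371e-04, -1.37263643e-03]), 'joint_efforts': array([ 2.20503163e-03, -4.32003772e+01, -2.44693047e+01,  7.19805015e-02,
        5.25944238e-02, -4.92400727e-05]), 'position': array([ 144.45374115, -504.3710044 ,  240.11313864]), 'orientation': array([-3.14021110e+00, -2.07942037e-04,  2.78792889e-01]), 'force': array([0.63757682, 0.47474188, 0.12766984]), 'torque': array([-0.00642699, -0.00417735, -0.01092602]), 'finger_gap': 91.81684526108829}
```

View pics/both.png

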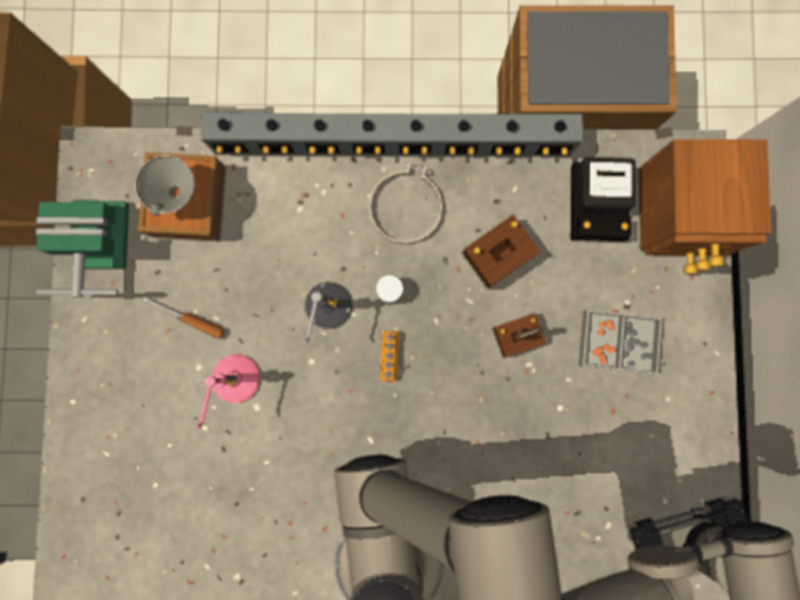

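View pics/s0b.png

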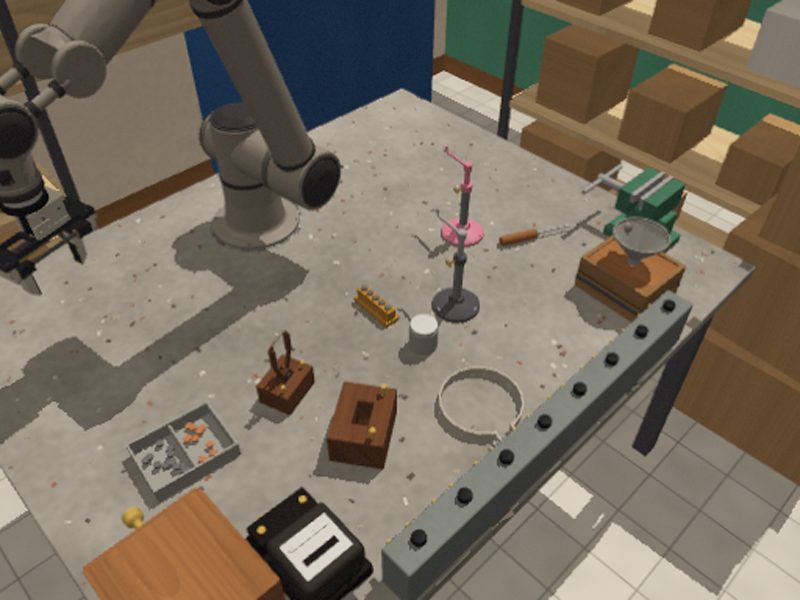

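Candidates, in the enlarged top view:
- **Block:** the small one at (520,335) holds the plier. The larger, empty one at (502,250) is the look-alike.
- **Stand:** grey at (328,303). The pink one at (235,380) is the look-alike.

I choose the small block and the grey stand, and will check both in one close crop.

```bash
python3 - <<'E'
from h import *
a=load("s0");b=load("t0")
def c(s,x,y,w=66,h=50,k=6): return cv2.resize(np.asarray(s["image"])[y:y+h,x:x+w],None,fx=k,fy=k,interpolation=cv2.INTER_CUBIC)
# origins: top block, top stand / scene block, scene stand
A=np.hstack([c(b,300,190),c(b,180,175)])
B=np.hstack([c(a,150,212),c(a,260,130,66,50)])
cv2.imwrite('pics/c1.png',np.vstack([A,B]))
E
```

```text
(no output)
```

View pics/c1.png

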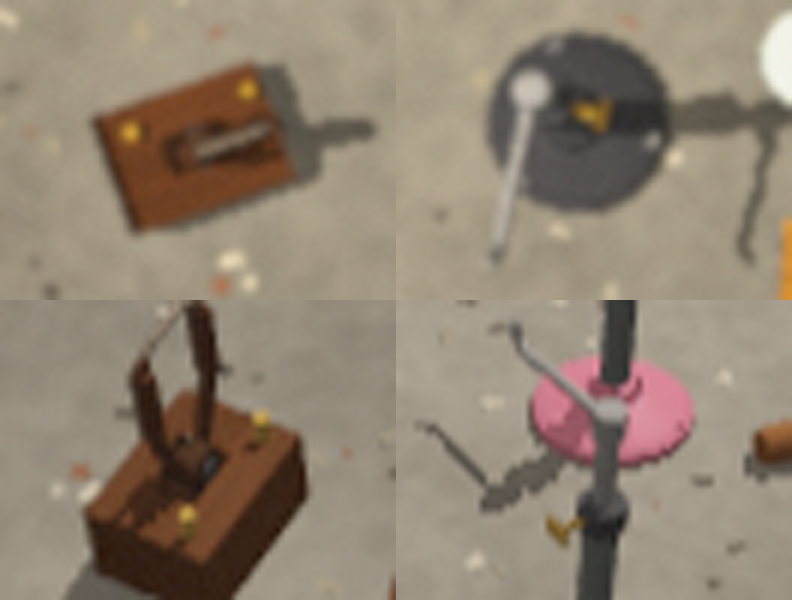

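Crop shows the plier in the small block (top faces at about (100,118), (255,65), (297,178), (138,230)) and the grey stand with its brass screw (foot centre about (577,122), post top (530,90), hook tip (495,256)). Both choices hold.

```bash
python3 - <<'E'
from h import *
a=load("s0");b=load("t0")
q=lambda x,y,x0,y0:(x0+(x+.5)/6-.5,y0+(y+.5)/6-.5)
C=np.array([atz(b,*q(x,y,300,190),50) for x,y in[(100,118),(255,65),(297,178),(138,230)]])
print("blk corners",C.round(1).tolist(),C.mean(0).round(1),[np.linalg.norm(C[i]-C[i-1]).round(1) for i in range(4)])
d=(C[1]-C[0]+C[2]-C[3]);print("long yaw",np.degrees(np.arctan2(d[1],d[0])))
D=[atz(a,*q(x,y-300,150,212),50) for x,y in[(85,512),(190,390),(307,435),(205,562)]]
D=np.array(D);print("scene corners",D.round(1).tolist(),D.mean(0).round(1),[np.linalg.norm(D[i]-D[i-1]).round(1) for i in range(4)])
for n,t,s in[("bail1",(197,154),(147,352)),("bail2",(270,128),(192,303))]:
    print(n,tri((b,*q(*t,300,190)),(a,*q(s[0],s[1]-300,150,212))))
print("foot",atz(b,*q(577-396,122,180,175),8))
for n,t,s in[("post",(530,90),(612,405)),("tip",(495,256),(514,326))]:
    print(n,tri((b,*q(t[0]-396,t[1],180,175)),(a,*q(s[0]-396,s[1]-300,260,130))))
for n,u,v in[("ring",407,205),("can",389,289),("holder",390,356),("driver",185,318)]: print(n,atz(b,u/1.5625,v/1.5625,30 if n!="can" else 65).round(0))
E
```

```text
blk corners [[498.3, -221.6, 50.0], [528.2, -307.7, 50.0], [465.9, -330.0, 50.0], [436.7, -242.1, 50.0]] [ 482.3 -275.3   50. ] [np.float64(64.9), np.float64(91.1), np.float64(66.2), np.float64(92.6)]
long yaw -71.26064832934722
scene corners [[467.9, -328.1, 50.0], [440.2, -242.9, 50.0], [504.7, -219.0, 50.0], [532.8, -304.7, 50.0]] [ 486.4 -273.7   50. ] [np.float64(68.9), np.float64(89.6), np.float64(68.7), np.float64(90.2)]
bail1 (array([ 470.90822238, -269.98868486,  124.04166737]), [np.float64(9.234548029826174), np.float64(9.234548029826081)])
bail2 (array([ 494.7576207 , -279.57783783,  183.69976104]), [np.float64(11.688380303788456), np.float64(11.688380303788499)])
foot [547.43454581 137.73258718   8.        ]
post (array([547.99967545, 138.60076221, 209.69487083]), [np.float64(0.9690776258853352), np.float64(0.9690776258852082)])
tip (array([465.30016734, 153.6593482 , 207.89226814]), [np.float64(0.23417327764855136), np.float64(0.23417327764848836)])
ring [766. -35.  30.]
can [577.   2.  65.]
holder [436.  -0.  30.]
driver [515. 442.  30.]
```

Request:
send_rows(
  offset=[
    [38, -12, 0],
    [76, -25, 0],
    [114, -37, 0],
    [152, -50, 0],
    [190, -62, 0],
  ],
  turn=[0, 0, 0, -1, -2.7],
  jaw=[0, 0, 0, 0, 0],
)

```text
time_s: 0.52
position: [311.2, -391.3, 240.4]
orientation: [-3.141, 0.0, 0.326]
force: [1.5, -0.5, 0.3]
finger_gap: 91.8
```

```bash
python3 - <<'E'
from h import *
a=load("s0");b=load("t0")
q=lambda x,y,x0,y0:(x0+(x+.5)/6-.5,y0+(y+.5)/6-.5)
for n,t,s in[("bail+y",(197,154),(192,303)),("bail-y",(270,128),(147,352))]:
    print(n,tri((b,*q(*t,300,190)),(a,*q(s[0],s[1]-300,150,212))))
s=sense();print(s['position'],s['orientation'],s['force'])
R=Rn.from_euler('xyz',s['orientation']).as_matrix()
print(R.T@(np.array([484.5,-274.5,240])-s['position']))
E
```

```text
bail+y (array([ 476.19166738, -256.59735435,  152.16559756]), [np.float64(1.3029686672293475), np.float64(1.3029686672292866)])
bail-y (array([ 489.80081876, -292.95314585,  156.42691082]), [np.float64(1.7234023748843932), np.float64(1.7234023748844876)])
[ 311.16003798 -391.32634575  240.44480817] [-3.14090715e+00  1.53007096e-04  3.26106876e-01] [ 1.52164643 -0.50532661  0.31666378]
[201.63064018 -55.13815561   0.45175489]
```

Request:
send_rows(
  offset=[
    [40, -11, 0],
    [80, -22, 0],
    [120, -33, 0],
    [160, -44, 0],
    [198, -54, 0],
  ],
  turn=[0, 0, 0, 0, 0],
  jaw=[0, 0, 0, 0, 0],
)

```text
time_s: 0.93
position: [481.8, -276.4, 240.4]
orientation: [-3.141, 0.0, 0.326]
force: [0.7, -0.7, -0.9]
finger_gap: 91.9
```

Request:
send_rows(
  offset=[
    [0, 0, 0],
    [0, 0, 0],
    [0, 0, 0],
  ],
  turn=[0, 0, 0],
  jaw=[0, 0, 0],
)

```text
time_s: 1.18
position: [480.0, -278.2, 240.2]
orientation: [-3.141, 0.001, 0.327]
force: [0.2, -0.1, -0.0]
finger_gap: 91.4
```

```bash
python3 - <<'E'
from h import *
w=take("wrist","w1");crop(w,"w1b",0,0,512,384,1.5)
s=sense();print(s['position'],s['orientation'],s['force']);print(np.round(w["cam_to_world"],2).tolist(),w["fovy"])
t=np.radians(-71.3);d=np.array([np.cos(t),np.sin(t),0])
c=np.array([484,-274.6,0])
for z in(156,): print(proj(w,[c+[0,0,z]+12*k*d for k in(-1,0,1)]).round(1).tolist())
E
```

```text
[ 479.58908552 -278.72567549  240.40284609] [-3.14112932e+00  9.09796272e-04  3.25283032e-01] [-0.71336505 -0.03883674 -0.55165002]
[[0.32, 0.9, 0.29, 558.91], [-0.95, 0.3, 0.1, -251.67], [0.0, -0.31, 0.95, 383.61], [0.0, 0.0, 0.0, 1.0]] 60.44032274372464
[[237.4, 196.9], [253.8, 196.9], [270.3, 196.9]]
```

View pics/w1b.png

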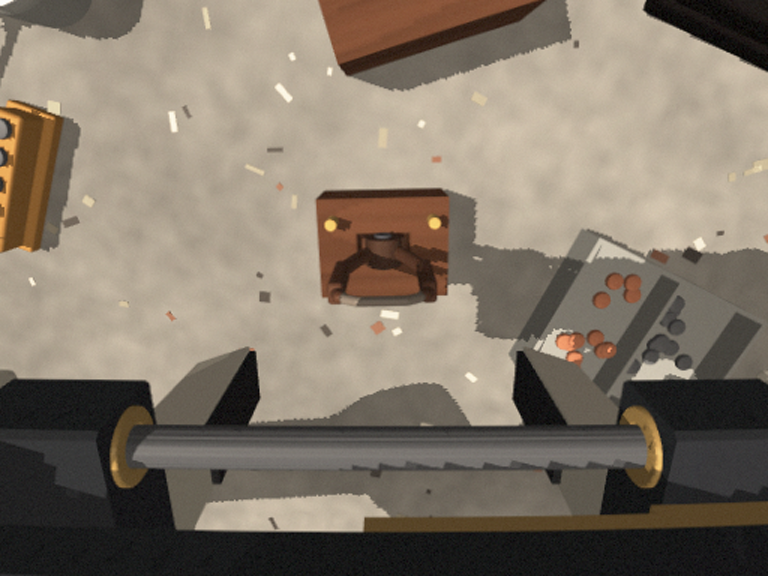

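Wrist view: the bail's middle is at about (383,300) in the enlarged picture, level with the image axis. My estimate predicted (381,295), so the grasp yaw is right.

```bash
python3 - <<'E'
from h import *
w=load("w1")
L,R_,m=[atz(w,x/1.5,y/1.5,158.5) for x,y in[(333,296),(436,293),(384,301)]]
print(L,R_,m)
s=sense();R=Rn.from_euler('xyz',s['orientation']).as_matrix()
p=np.append((0.5*m+0.5*np.array([484,-274.6,158]))[:2],122);print(p,R.T@(p-s['position']))
E
```

```text
[ 477.1623784  -252.64163704  158.5       ] [ 494.48619861 -299.12711558  158.5       ] [ 482.61200231 -276.73915653  158.5       ]
[ 483.30600115 -275.66957827  122.        ] [  4.60638068  -1.65313773 118.39948288]
```

Request:
send_rows(
  offset=[
    [4, -1.5, 0],
    [4, -1.5, 25],
    [4, -1.5, 50],
    [4, -1.5, 75],
    [4, -1.5, 75],
  ],
  turn=[0, 0, 0, 0, 0],
  jaw=[0, 0, 0, 0, 0],
)

```text
time_s: 1.65
position: [480.7, -274.8, 161.4]
orientation: [-3.134, 0.005, 0.324]
force: [-0.3, 0.3, -1.4]
finger_gap: 92.0
```

Request:
send_rows(
  offset=[
    [0, 0, 15],
    [0, 0, 30],
    [0, 0, 44],
    [0, 0, 44],
    [0, 0, 44],
  ],
  turn=[0, 0, 0, 0, 0],
  jaw=[0, 0, 0, 0, 0],
)

```text
time_s: 2.07
position: [483.5, -276.3, 122.5]
orientation: [3.141, 0.0, 0.325]
force: [0.7, 1.0, 0.4]
finger_gap: 91.8
```

```bash
python3 - <<'E'
from h import *
w=take("wrist","w2");crop(w,"w2b",0,0,512,384,1.5)
s=sense();print(s['position'],s['orientation'],s['force'])
E
```

```text
[ 483.96220015 -276.42365835  123.1197078 ] [ 3.14023634e+00 -8.32149337e-04  3.24989554e-01] [ 0.28559639 -0.40429991  0.52972305]
```

View pics/w2b.png

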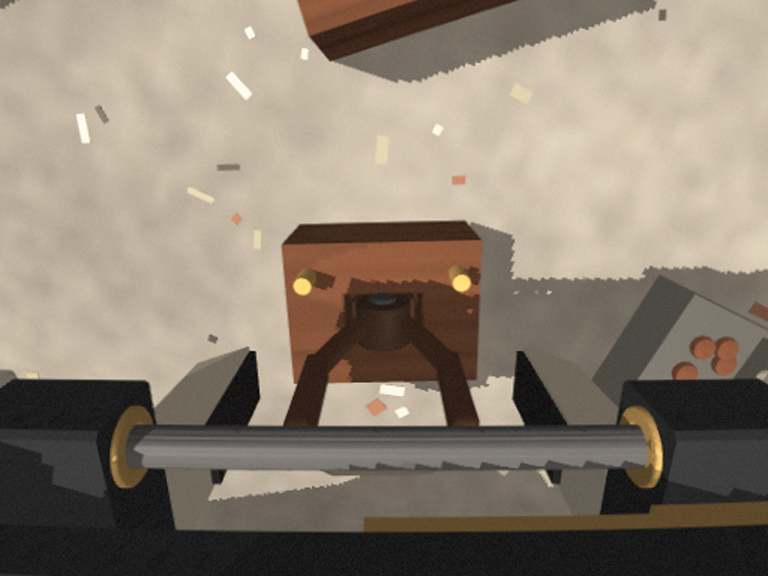

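The handles stand centred between the open fingers, at about x = 300 and 460 level with the pads. Next I close the jaws.

Request:
send_rows(
  offset=[
    [0, 0, 3],
    [0, 0, 3],
    [0, 0, 3],
    [0, 0, 3],
    [0, 0, 3],
  ],
  turn=[0, 0, 0, 0, 0],
  jaw=[0, 0.2, 0.6, 0.6, 0.6],
)

```text
time_s: 2.53
position: [483.8, -275.7, 119.0]
orientation: [3.141, -0.0, 0.326]
force: [0.1, 0.7, 0.5]
finger_gap: 70.0
```

Request:
send_rows(
  offset=[
    [0, 0, 0],
    [0, 0, 0],
    [0, 0, 0],
    [0, 0, 0],
    [0, 0, 0],
  ],
  turn=[0, 0, 0, 0, 0],
  jaw=[0.8, 0.8, 0.8, 0.8, 0.8],
)

```text
time_s: 2.95
position: [483.7, -275.6, 118.8]
orientation: [3.142, -0.0, 0.326]
force: [-0.6, 1.4, 1.1]
finger_gap: 56.0
```

Request:
send_rows(
  offset=[
    [0, 0, 0],
    [0, 0, 0],
    [0, 0, -10],
    [0, 0, -20],
    [0, 0, -30],
  ],
  turn=[0, 0, 0, 0, 0],
  jaw=[1, 1, 1, 1, 1],
)

```text
time_s: 3.37
position: [483.6, -275.6, 149.5]
orientation: [-3.141, 0.0, 0.326]
force: [-0.4, -0.3, -2.8]
finger_gap: 55.7
```

Request:
send_rows(
  offset=[
    [0, 0, -15],
    [0, 0, -35],
    [0, 0, -55],
    [0, 0, -75],
    [0, 0, -75],
  ],
  turn=[0, 0, 0, 0, 0],
  jaw=[1, 1, 1, 1, 1],
)

```text
time_s: 3.78
position: [485.3, -276.9, 228.8]
orientation: [3.134, -0.005, 0.326]
force: [0.0, -0.1, -2.4]
finger_gap: 55.7
```

```bash
python3 - <<'E'
from h import *
w=take("wrist","w3");a=take("scene","s3")
cv2.imwrite('pics/c3.png',np.hstack([cv2.resize(np.asarray(w["image"]),(400,300)),cv2.resize(np.asarray(a["image"])[150:270,110:270],(400,300),interpolation=cv2.INTER_CUBIC)]))
s=sense();print(s['position'],s['orientation'],s['force'],s['finger_gap'],s['time_s'])
R=Rn.from_euler('xyz',s['orientation']).as_matrix()
ux=np.array([.984,-.18,0]);crook=np.array([473.9,151.5,0])
p=crook-70*ux+[0,0,205]
print(p,R.T@(p-s['position']))
E
```

```text
[ 483.8023435  -275.72583707  224.38323941] [ 3.13993532e+00 -9.36885249e-04  3.25899292e-01] [ 0.1103911   0.22980808 -3.71634898] 56.034960784858434 3.8833
[405.02 164.1  205.  ] [  66.16134213 -441.92945277   18.71283377]
```

View pics/c3.png

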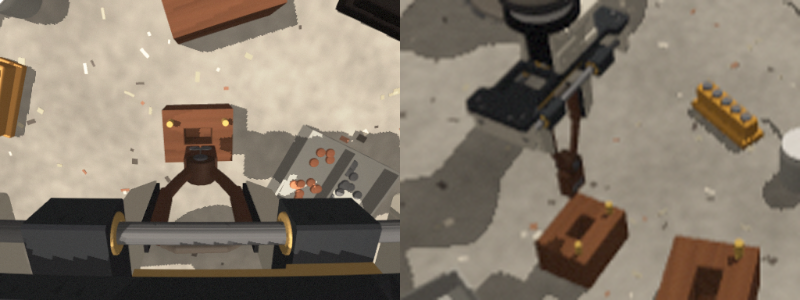

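Lifted clear: the wrist view shows the jaws out of the slot, and the gap stays at 56 mm. Next I carry it to a point 70 mm short of the crook, on the tip side.

Request:
send_rows(
  offset=[
    [4, -25, 0],
    [8, -55, 0],
    [13, -88, 0],
    [18, -120, 0],
    [22, -150, 0],
  ],
  turn=[0, 0, 0, 0, 0],
  jaw=[1, 1, 1, 1, 1],
)

```text
time_s: 4.3
position: [455.1, -124.6, 222.1]
orientation: [-3.139, 0.002, 0.326]
force: [0.8, -0.1, -4.0]
finger_gap: 55.7
```

Request:
send_rows(
  offset=[
    [4, -30, 0],
    [9, -60, 0],
    [13, -90, 0],
    [18, -120, 0],
    [22, -150, 0],
  ],
  turn=[0, 0, 0, 0, 0],
  jaw=[1, 1, 1, 1, 1],
)

```text
time_s: 4.72
position: [428.0, 24.1, 222.4]
orientation: [-3.141, 0.002, 0.326]
force: [0.4, 0.6, -2.9]
finger_gap: 55.7
```

Request:
send_rows(
  offset=[
    [5, -30, 0],
    [10, -60, 0],
    [15, -90, 0],
    [19, -120, 0],
    [22, -142, 0],
  ],
  turn=[6, 12, 18, 24, 29],
  jaw=[1, 1, 1, 1, 1],
)

```text
time_s: 5.13
position: [403.1, 166.1, 222.3]
orientation: [3.141, 0.003, -0.185]
force: [0.9, -0.1, -1.6]
finger_gap: 55.4
```

Request:
send_rows(
  offset=[
    [0, 0, 0],
    [0, 0, 0],
    [0, 0, 0],
    [0, 0, 0],
  ],
  turn=[0, 0, 0, 0],
  jaw=[1, 1, 1, 1],
)

```text
time_s: 5.47
position: [404.6, 163.4, 223.1]
orientation: [3.141, 0.001, -0.18]
force: [-0.2, -0.0, -3.6]
finger_gap: 56.3
```

```bash
python3 - <<'E'
from h import *
w=take("wrist","w4");a=take("scene","s4");t=take("top","t4")
c=lambda s,x,y,X,Y:cv2.resize(np.asarray(s["image"])[y:Y,x:X],(400,300),interpolation=cv2.INTER_CUBIC)
cv2.imwrite('pics/c4.png',np.vstack([cv2.resize(c(w,0,0,512,384),(800,600),interpolation=cv2.INTER_CUBIC)]))
cv2.imwrite('pics/c4b.png',np.hstack([c(a,240,105,320,165),c(t,160,160,240,220)]))
s=sense();print(s['position'],s['orientation'],s['force'],s['finger_gap'],s['time_s'])
E
```

```text
[404.86312211 163.44368573 223.52947307] [ 3.14127704e+00  2.29451657e-04 -1.81320569e-01] [ 0.37699224  0.1229634  -3.69136339] 56.08914658869137 5.6167
```

View pics/c4.png

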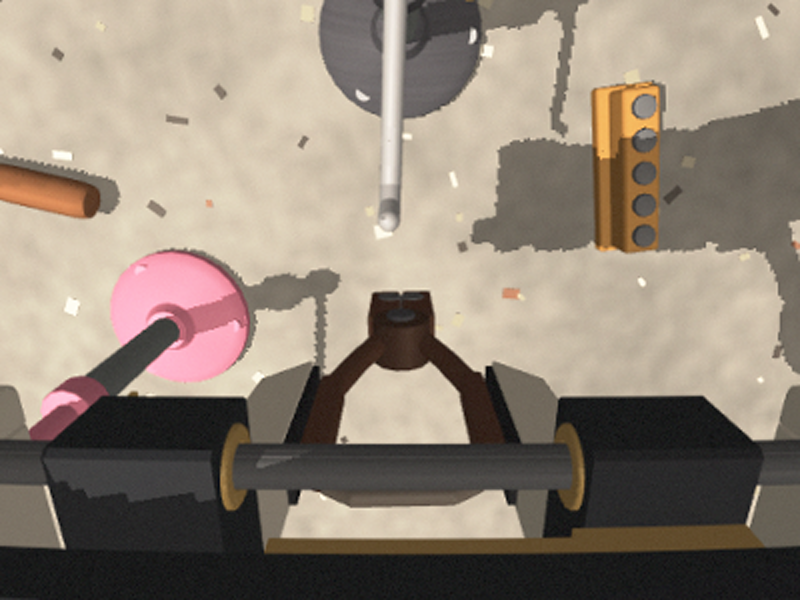

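View pics/c4b.png

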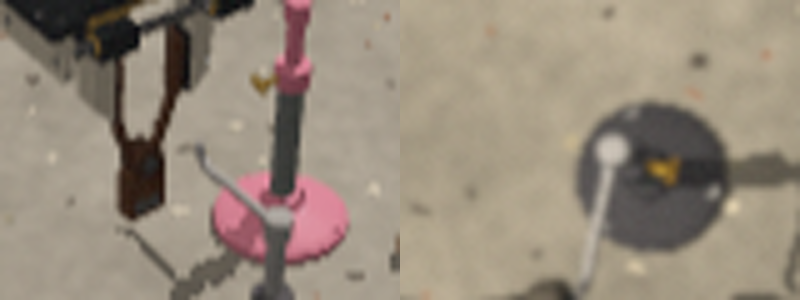

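Wrist view: hook tip at about (388,213), the bend at (390,188), and the plier centred at x = 401. Scene crop: tip at about (200,148), with a dark dab at (187,150). I'll triangulate both options for the tip.

```bash
python3 - <<'E'
from h import *
w=load("w4");a=load("s4");b=load("t0");k=1.5625
q5=lambda x,y:(240+(x+.5)/5-.5,105+(y+.5)/5-.5)
wt=(388/k-.2,213/k-.2)
for sx in[(200,148),(187,150),(201,152)]: print("tip w+s",sx,tri((w,*wt),(a,*q5(*sx))))
tt=(180+99.5/6-.5,175+256.5/6-.5)
print("tip w+t",tri((w,*wt),(b,*tt)))
print("tip all",tri((w,*wt),(b,*tt),(a,*q5(200,148))))
# arm direction from wrist: axis points at z~205
P=[atz(w,x/k,y/k,z) for x,y,z in[(391,180,199),(395,20,202)]];d=P[1]-P[0];print(P,np.degrees(np.arctan2(d[1],d[0])))
print("post w",)
print("pink post top", tri((load("t0"),212/k,380/k),(load("s0"),466/k,168/k)),"pink foot",atz(load("t0"),237/k,379/k,8))
E
```

```text
tip w+s (200, 148) (array([463.81222168, 156.43569798, 204.51943484]), [np.float64(0.1947000005084643), np.float64(0.19470000050836775)])
tip w+s (187, 150) (array([460.18885498, 154.0677835 , 201.46963273]), [np.float64(3.861730257403855), np.float64(3.861730257403871)])
tip w+s (201, 152) (array([463.73552695, 156.92490926, 201.11090549]), [np.float64(0.7067416422284453), np.float64(0.7067416422283777)])
tip w+t (array([464.81240199, 154.99119641, 207.94130885]), [np.float64(1.3219461044237473), np.float64(1.3219461044237342)])
tip all (array([464.78388065, 155.2819208 , 205.68473976]), [np.float64(1.3559475448725105), np.float64(1.334200579530588), np.float64(0.24532728409807428)])
[array([472.92734731, 153.60304303, 199.        ]), array([517.81495464, 143.90619362, 202.        ])] -12.190006653934564
post w
pink post top (array([387.62097846, 334.06056997, 188.40098505]), [np.float64(0.7091740013197134), np.float64(0.7091740013196048)]) pink foot [384.33231003 331.86590599   8.        ]
```

Request:
send_rows(
  offset=[
    [5, -1, 10],
    [12, -2, 20],
    [20, -2.6, 30],
    [30, -2.6, 33],
    [40, -2.6, 33],
  ],
  turn=[0.5, 1, 1.4, 1.4, 1.4],
  jaw=[1, 1, 1, 1, 1],
)

```text
time_s: 6.03
position: [445.0, 159.2, 189.1]
orientation: [3.14, 0.003, -0.205]
force: [0.1, 0.1, -2.9]
finger_gap: 55.8
```

Request:
send_rows(
  offset=[
    [8, 0, 0],
    [16, 0, 0],
    [24, 0, 0],
    [31, 0, 0],
    [31, 0, 0],
  ],
  turn=[0, 0, 0, 0, 0],
  jaw=[1, 1, 1, 1, 1],
)

```text
time_s: 6.45
position: [476.5, 153.0, 190.9]
orientation: [-3.141, -0.002, -0.205]
force: [0.4, -0.8, -4.0]
finger_gap: 56.3
```

Request:
send_rows(
  offset=[
    [0, 0, 0],
    [0, 0, 0],
    [0, 0, 0],
  ],
  turn=[0, 0, 0],
  jaw=[1, 1, 1],
)

```text
time_s: 6.7
position: [474.4, 153.5, 190.8]
orientation: [3.142, 0.0, -0.204]
force: [-0.2, -0.3, -3.0]
finger_gap: 55.9
```

```bash
python3 - <<'E'
from h import *
a=take("scene","s5");w=take("wrist","w5")
c=lambda s,x,y,X,Y:cv2.resize(np.asarray(s["image"])[y:Y,x:X],(400,500),interpolation=cv2.INTER_CUBIC)
cv2.imwrite('pics/c5.png',np.hstack([c(a,240,90,320,190),cv2.resize(np.asarray(w["image"])[0:384,100:400],(400,500))]))
s=sense();print(s['position'],s['orientation'],s['force'],s['finger_gap'],s['time_s'])
E
```

```text
[474.53972133 153.49122365 190.80688816] [ 3.14156764e+00  1.07227647e-05 -2.04400544e-01] [-0.07500584  0.28665536 -2.86425787] 55.84382522624453 6.8
```

View pics/c5.png

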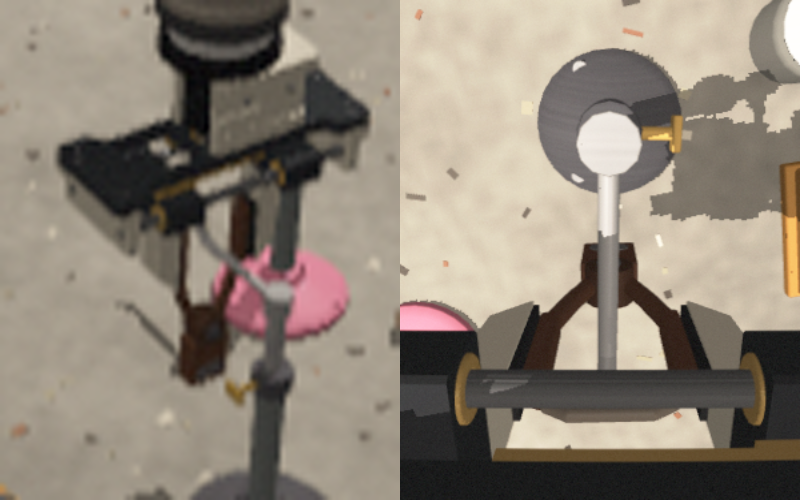

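The hook's arm now runs through the window between the handles, centred (arm at x = 608 in the wrist half, plier at about 607), with no contact force yet. I'll lower it carefully.

Request:
send_rows(
  offset=[
    [0, 0, 5],
    [0, 0, 10],
    [0, 0, 15],
    [0, 0, 18],
    [0, 0, 18],
  ],
  turn=[0, 0, 0, 0, 0],
  jaw=[1, 1, 1, 1, 1],
)

```text
time_s: 7.22
position: [474.3, 153.3, 171.6]
orientation: [3.141, 0.002, -0.205]
force: [-0.8, 0.3, -3.7]
finger_gap: 55.5
```

Request:
send_rows(
  offset=[
    [0, 0, 1],
    [0, 0, 2],
    [0, 0, 3],
    [0, 0, 4],
    [0, 0, 4],
  ],
  turn=[0, 0, 0, 0, 0],
  jaw=[1, 1, 1, 1, 1],
)

```text
time_s: 7.63
position: [474.8, 153.3, 168.6]
orientation: [3.141, 0.0, -0.205]
force: [-0.3, 0.0, -3.5]
finger_gap: 56.2
```

Request:
send_rows(
  offset=[
    [0, 0, 1],
    [0, 0, 2],
    [0, 0, 3],
    [0, 0, 3],
    [0, 0, 3],
  ],
  turn=[0, 0, 0, 0, 0],
  jaw=[1, 1, 1, 1, 1],
)

```text
time_s: 8.05
position: [474.8, 153.4, 165.6]
orientation: [3.141, 0.0, -0.205]
force: [0.0, -1.1, -4.0]
finger_gap: 56.1
```

Request:
send_rows(
  offset=[
    [0, 0, 1],
    [0, 0, 2],
    [0, 0, 2],
    [0, 0, 2],
    [0, 0, 2],
  ],
  turn=[0, 0, 0, 0, 0],
  jaw=[1, 1, 1, 1, 1],
)

```text
time_s: 8.47
position: [474.9, 153.3, 163.7]
orientation: [3.141, -0.0, -0.205]
force: [0.1, -0.1, -4.7]
finger_gap: 56.1
```

Request:
send_rows(
  offset=[
    [0, 0, 0.5],
    [0, 0, 1],
    [0, 0, 1.5],
    [0, 0, 1.5],
    [0, 0, 1.5],
  ],
  turn=[0, 0, 0, 0, 0],
  jaw=[1, 1, 1, 1, 1],
)

```text
time_s: 8.88
position: [474.9, 153.4, 162.1]
orientation: [3.141, 0.0, -0.205]
force: [0.2, 0.3, -2.8]
finger_gap: 55.7
```

Request:
send_rows(
  offset=[
    [0, 0, 0.5],
    [0, 0, 1],
    [0, 0, 1],
    [0, 0, 1],
    [0, 0, 1],
  ],
  turn=[0, 0, 0, 0, 0],
  jaw=[1, 1, 1, 1, 1],
)

```text
time_s: 9.3
position: [474.9, 153.4, 161.2]
orientation: [3.142, -0.0, -0.205]
force: [0.8, -1.1, -3.3]
finger_gap: 55.8
```

Request:
send_rows(
  offset=[
    [0, 0, 0.5],
    [0, 0, 1],
    [0, 0, 1],
    [0, 0, 1],
    [0, 0, 1],
  ],
  turn=[0, 0, 0, 0, 0],
  jaw=[1, 1, 1, 1, 1],
)

```text
time_s: 9.72
position: [474.9, 153.3, 160.2]
orientation: [3.141, 0.0, -0.205]
force: [-0.5, 0.9, -3.6]
finger_gap: 55.8
```

Request:
send_rows(
  offset=[
    [0, 0, 0.5],
    [0, 0, 1],
    [0, 0, 1],
    [0, 0, 1],
    [0, 0, 1],
  ],
  turn=[0, 0, 0, 0, 0],
  jaw=[1, 1, 1, 1, 1],
)

```text
time_s: 10.13
position: [475.0, 153.4, 159.5]
orientation: [-3.141, -0.001, -0.205]
force: [-1.0, -0.5, 0.8]
finger_gap: 56.1
```

Contact is at about TCP 159.7, which puts the bail underside at about 196.5 mm and matches my sighted 195. The hook carries about 4 N. I'll ease the tug on in small steps.

Request:
send_rows(
  offset=[
    [0, 0, 0.3],
    [0, 0, 0.3],
    [0, 0, 0.3],
  ],
  turn=[0, 0, 0],
  jaw=[1, 1, 1],
)

```text
time_s: 10.38
position: [475.1, 153.4, 159.3]
orientation: [-3.141, -0.001, -0.205]
force: [-2.0, -0.8, 5.1]
finger_gap: 55.7
```

Request:
send_rows(
  offset=[
    [0, 0, 0.3],
    [0, 0, 0.3],
    [0, 0, 0.3],
  ],
  turn=[0, 0, 0],
  jaw=[1, 1, 1],
)

```text
time_s: 10.63
position: [475.1, 153.4, 159.2]
orientation: [-3.141, -0.001, -0.205]
force: [-2.3, -0.3, 7.1]
finger_gap: 55.9
```

Request:
send_rows(
  offset=[
    [0, 0, 0],
    [0, 0, 0],
    [0, 0, 0],
    [0, 0, 0],
    [0, 0, 0],
  ],
  turn=[0, 0, 0, 0, 0],
  jaw=[1, 1, 1, 1, 1],
)

```text
time_s: 11.05
position: [475.1, 153.4, 159.2]
orientation: [-3.141, -0.001, -0.205]
force: [-2.6, -1.3, 7.1]
finger_gap: 55.9
```

Request:
send_rows(
  offset=[
    [0, 0, 0],
    [0, 0, 0],
    [0, 0, 0],
    [0, 0, 0],
    [0, 0, 0],
  ],
  turn=[0, 0, 0, 0, 0],
  jaw=[1, 1, 1, 1, 1],
)

```text
time_s: 11.47
position: [475.1, 153.4, 159.2]
orientation: [-3.141, -0.001, -0.205]
force: [-1.6, 0.1, 6.7]
finger_gap: 56.2
```

Request:
send_rows(
  offset=[
    [0, 0, 0],
    [0, 0, 0],
    [0, 0, 0],
    [0, 0, 0],
  ],
  turn=[0, 0, 0, 0],
  jaw=[1, 1, 1, 1],
)

```text
time_s: 11.8
position: [475.1, 153.4, 159.2]
orientation: [-3.141, -0.001, -0.205]
force: [-1.9, -0.1, 7.5]
finger_gap: 56.0
```

Tug held for more than a second: the reading of +7 N plus the plier's 3.5 N weight puts about 10.5 N on the hook. Next I ease it off and release.

Request:
send_rows(
  offset=[
    [0, 0, -0.3],
    [0, 0, -0.6],
    [0, 0, -0.7],
    [0, 0, -0.7],
  ],
  turn=[0, 0, 0, 0],
  jaw=[1, 1, 1, 1],
)

```text
time_s: 12.13
position: [475.0, 153.4, 159.4]
orientation: [-3.142, -0.0, -0.205]
force: [-1.5, -0.3, 3.5]
finger_gap: 55.9
```

Request:
send_rows(
  offset=[
    [0, 0, 0],
    [0, 0, 0],
    [0, 0, 0],
    [0, 0, 0],
    [0, 0, 0],
  ],
  turn=[0, 0, 0, 0, 0],
  jaw=[0.38, 0.35, 0.32, 0.28, 0.24],
)

```text
time_s: 12.55
position: [474.8, 153.3, 159.1]
orientation: [3.141, 0.0, -0.205]
force: [-0.6, -1.0, 0.6]
finger_gap: 68.0
```

Request:
send_rows(
  offset=[
    [0, 0, 0],
    [0, 0, 0],
    [0, 0, 0],
    [0, 0, 0],
    [0, 0, 0],
  ],
  turn=[0, 0, 0, 0, 0],
  jaw=[0.1, 0, 0, 0, 0],
)

```text
time_s: 12.97
position: [474.9, 153.3, 159.3]
orientation: [3.142, -0.0, -0.205]
force: [0.1, -0.1, -0.8]
finger_gap: 91.4
```

```bash
python3 - <<'E'
from h import *
a=take("scene","s6");w=take("wrist","w6")
c=lambda s,x,y,X,Y:cv2.resize(np.asarray(s["image"])[y:Y,x:X],(400,500),interpolation=cv2.INTER_CUBIC)
cv2.imwrite('pics/c6.png',np.hstack([c(a,240,90,320,190),cv2.resize(np.asarray(w["image"])[0:384,100:400],(400,500))]))
s=sense();print(s['position'],s['orientation'],s['force'],s['finger_gap'],s['time_s'])
E
```

```text
[474.89039768 153.35256376 159.29177526] [ 3.14149790e+00 -7.10727948e-05 -2.04648241e-01] [-0.56048416 -0.12997821  0.43756008] 91.50360450156639 13.0667
```

View pics/c6.png

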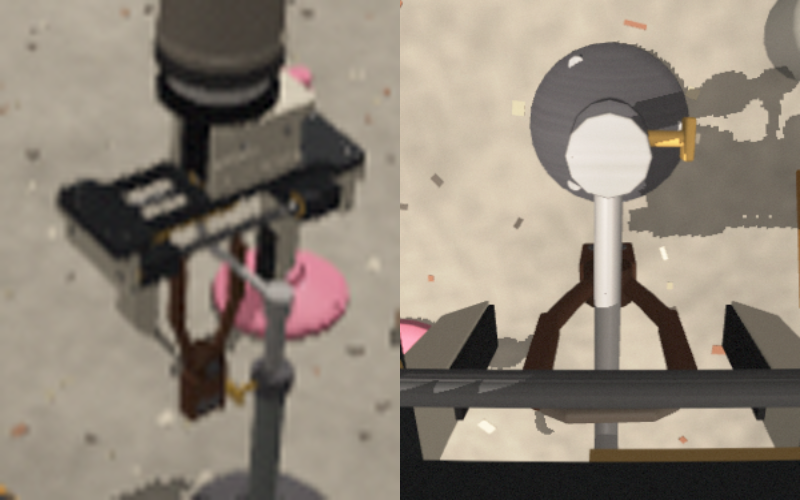

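Released: the plier hangs from the hook with both fingers well clear of it, and the tip shows beyond the bail at about (605,445). I withdraw straight up.

Request:
send_rows(
  offset=[
    [0, 0, -6],
    [0, 0, -16],
    [0, 0, -30],
    [0, 0, -50],
    [0, 0, -70],
  ],
  turn=[0, 0, 0, 0, 0],
  jaw=[0, 0, 0, 0, 0],
)

```text
time_s: 13.48
position: [474.6, 153.3, 230.2]
orientation: [3.141, 0.001, -0.205]
force: [0.8, -0.6, 0.2]
finger_gap: 91.7
```

Request:
send_rows(
  offset=[
    [0, 0, -25],
    [-20, 0, -50],
    [-50, 0, -50],
    [-80, 0, -50],
    [-80, 0, -50],
  ],
  turn=[0, 0, 0, 0, 0],
  jaw=[0, 0, 0, 0, 0],
)

```text
time_s: 13.9
position: [392.4, 170.3, 280.2]
orientation: [-3.141, 0.001, -0.203]
force: [-0.0, 0.5, -0.5]
finger_gap: 92.1
```

Request:
send_rows(
  offset=[
    [0, 0, 0],
    [0, 0, 0],
    [0, 0, 0],
    [0, 0, 0],
    [0, 0, 0],
  ],
  turn=[0, 0, 0, 0, 0],
  jaw=[0, 0, 0, 0, 0],
)

```text
time_s: 14.32
position: [397.1, 169.4, 279.0]
orientation: [3.141, 0.0, -0.205]
force: [1.0, 0.2, -0.9]
finger_gap: 92.1
```

```bash
python3 - <<'E'
from h import *
a=take("scene","s7");w=take("wrist","w7");t=take("top","t7")
g=lambda s:np.asarray(s["image"])
for i in range(6): a2=snapshot("scene")
print("motion",[np.abs(np.asarray(a2["image"]).astype(int)-g(a)).max()])
# bystanders: can, holder, ring, driver patches top view before/after
b=load("t0")
for n,x,y in[("can",249,185),("holder",250,228),("ring",260,131),("driver",118,203)]:
    p=g(b)[y-20:y+20,x-20:x+20];r=cv2.matchTemplate(g(t)[y-32:y+32,x-32:x+32],p,cv2.TM_CCOEFF_NORMED);print(n,r.max().round(3),np.array(cv2.minMaxLoc(r)[3])-12)
c=lambda s,x,y,X,Y:cv2.resize(g(s)[y:Y,x:X],(400,500),interpolation=cv2.INTER_CUBIC)
cv2.imwrite('pics/c7.png',np.hstack([c(a,250,100,314,180),cv2.resize(g(w)[0:300,140:380],(400,500))]))
s=sense();print(s['position'],s['force'],s['finger_gap'],s['time_s'])
E
```

```text
motion [np.int64(89)]
can 0.999 [0 0]
holder 0.495 [0 0]
ring 0.997 [0 0]
driver 0.998 [0 0]
[396.55176645 169.62420842 279.26534707] [ 0.14633718 -0.11881642 -0.09567286] 92.24930125651149 14.7667
```

View pics/c7.png

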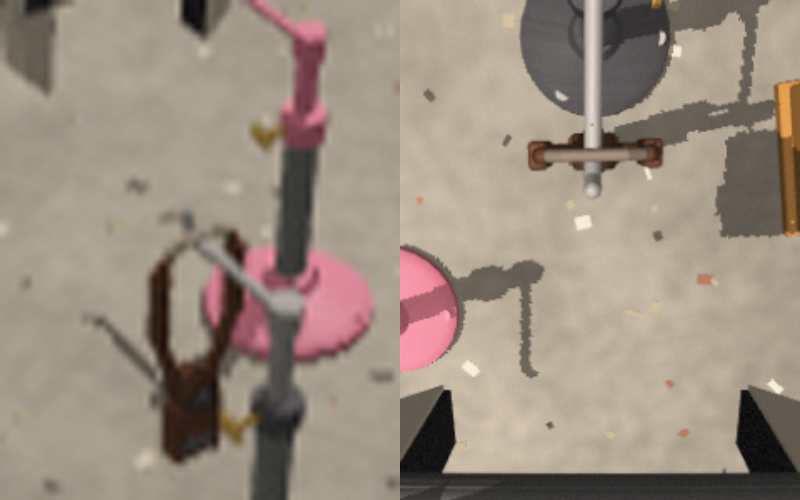

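The plier hangs upright with its bail in the crook (wrist half: bail at (595,155), tip at (592,188)). Frame-to-frame change hints at a slight swing, so I'll wait and then check stillness.

Request:
send_rows(
  offset=[
    [0, 0, 0],
    [0, 0, 0],
    [0, 0, 0],
    [0, 0, 0],
    [0, 0, 0],
  ],
  turn=[0, 0, 0, 0, 0],
  jaw=[0, 0, 0, 0, 0],
)

```text
time_s: 15.18
position: [396.5, 169.6, 279.3]
orientation: [3.142, -0.0, -0.205]
force: [0.6, -0.4, -0.2]
finger_gap: 91.8
```

```bash
python3 - <<'E'
from h import *
F=[np.asarray(snapshot("scene")["image"])[132:182,268:296].astype(np.float32).mean(2) for _ in range(60)]
print([F[i].shape and (round(float(np.abs(F[i]-F[0]).max())),round(float(np.abs(F[i]-F[i-1]).max()))) for i in range(1,60,3)])
print([np.round(cv2.phaseCorrelate(F[0],f)[0],2).tolist() for f in F[::8]])
w=load("w7");s=sense();print(s['time_s'])
k=400/240;c=lambda x,y:(140+(x-400)/k,y/(500/300))
e=atz(w,*c(595,155),199);print("bail",e,"tip",atz(w,*c(592,188),206))
w=snapshot("wrist");t=snapshot("top");b=load("t0")
g=lambda s:np.asarray(s["image"])
x,y=250,228
h=[cv2.inRange(cv2.cvtColor(g(i)[y-25:y+25,x-20:x+20],cv2.COLOR_BGR2HSV),(10,120,60),(28,255,255)) for i in(b,t)]
print([ (cv2.moments(m,True)['m10']/cv2.moments(m,True)['m00'],cv2.moments(m,True)['m01']/cv2.moments(m,True)['m00'],m.sum()//255) for m in h])
E
```

```text
[(6, 6), (9, 7), (8, 7), (6, 7), (6, 7), (9, 7), (9, 7), (6, 6), (6, 7), (10, 8), (7, 6), (8, 7), (7, 5), (8, 7), (8, 6), (8, 7), (7, 8), (7, 6), (7, 7), (7, 7)]
[[0.0, 0.0], [0.07, 0.03], [0.02, 0.0], [0.01, -0.03], [0.03, -0.01], [0.02, -0.01], [0.02, -0.01], [0.06, 0.03]]
18.1833
bail [473.62450721 152.63427754 199.        ] tip [461.99559418 156.25569346 206.        ]
[(19.127450980392158, 24.447712418300654, np.uint64(306)), (19.090032154340836, 24.385852090032156, np.uint64(311))]
```

Over 3 s the plier's picture changes only by noise. The bail is 12 mm on the post side of the tip, so it is in the crook, and the bystanders have not moved. I hand it in.

```bash
python3 -c "
from cell import *
print(sign_off())"
```

```text
the job is handed in; nothing more can be done
None
```

The plier is hanging by its bail in the crook of the grey stand's hook, and the job is handed in at about 18 s of the 58 s allowed. No verdict is reported.

**What I did:** I lifted the plier from the smaller block and threaded the bail over the hook tip. I found the crook by feel at about 196.5 mm; by sight I had judged it about 195 mm. The tug put about 10.5 N on the hook for a little over a second (a reading of +7 N plus the plier's 3.5 N weight). I then eased off, opened the fingers and withdrew straight up.

**Last checks:**
- **Hanging:** the bail sits about 12 mm on the post side of the tip, within about 2 mm of my crook estimate. The plier looks upright and shows no motion beyond image noise over 3 s.
- **Gripper:** the fingers are fully open and well clear of the plier, and the force reading is about zero.
- **Bystanders:** the can, ring and screwdriver match their starting places.

**Checks that disagreed:**
- The first picture match on the seal holder was poor (0.50), I think because of the changed shadow. A colour check then put it within 0.1 pixel of its starting place.
- An early frame comparison over the whole scene showed change, which could have been a slight swing or something else in view. A later comparison of the plier area alone showed none.

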